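# Re-pin the stop on a welding table

### The job

The sliding stop on the welding table is locked by a ball-lock pin in the first hole of its rail. Pull the pin up out of that hole, slide the stop along the rail to the second hole, and push the pin down through stop and second hole until it clicks fully home, then let go. Work gently: the pin must not be forced or pressed hard, and the tube, the hammer and the clamp lying around stay where they are.

Things in the scene. Friction and masses are not known exactly. Their poses are not given: they have to be found in the camera images.
- rail: fixed steel rail bolted to the table. Origin: on the table, on the axis of its first hole; z up, y along the rail (the stop slides to +y), x across. Bed 50 mm wide, top 42 mm above the table, from y -60 to +46 mm; an index block of like width carries on, top at 41.5 mm, so the pin's nose can slide over both. Side cheeks x +-26 to +-36 mm, 34 mm high, y -70 to +135 mm
- hole1 (a point): first hole: centre of its mouth on the bed's top. First and second hole are alike: vertical, 15.6 mm wide, right through, with two sprung balls 26 mm above the table that stand about 2 mm into the hole and snap into the pin's groove
- zone2 (a point): fixed mark on the rail's middle line (x = 0), 73 mm along +y from the first hole, 41.5 mm above the table: the nominal place of the second hole. The index block is set by hand, so its hole really lies up to 17 mm to either side of this mark along the rail; no reading tells where: see it or feel for it with the pin
- carriage (a joint): position of the sliding stop (carriage) along the rail in m: 0 at the first hole, growing along the rail's +y, range -0.004 to 0.105. It equals the rail y of the carriage's bore. It slides with about 2.5 N of friction and stays where it is left
- bore (a point): centre of the upper mouth of the stop's bore, on its top face. The stop is an aluminium block 50 x 50 mm in plan, from 44 to 64 mm above the table, with a vertical through bore 15.6 mm wide, and a steel fence arm that reaches 110 mm from the bore to the rail's +x side, below the block's top
- pin: ball-lock pin, steel, 97 mm long, 100 to 185 g, at the start upright and home in the stop. Origin: on its axis at the middle of the knob (black, round, 25 mm wide, 18 mm below to 22 mm above the origin); z up its axis. Below the knob a collar 30 mm wide, 4 mm thick; its underside, 22 mm below the origin, sits on the stop's top when home (origin 86 mm above the table)
- pin_tip (a point): lower end of the pin, 71 mm below its origin; 15 mm above the table when home. Shank 14 mm thick, 49 mm long, nose tapering to 11 mm over the last 3.5 mm, ball groove 7 to 15 mm above the tip. Passing the balls takes 8 to 15 N; it clicks in over the last 3 mm. Raised 28 mm the tip clears the rail yet stays in the stop's bore (until 49 mm), so the stop moves with it
- tube: loose offcut of square steel tube 140 x 40 x 40 mm, lying; leave alone. Origin under its centre
- hammer: loose hammer, lying; leave alone
- clamp: loose steel bar clamp 160 x 110 x 12 mm, lying; leave alone. Origin under its bar
Not all that is in view belongs to the job. What is shaped like the pin but pink is not meant.

How it is judged:
By the outcome, as a careful person would: the job done as asked, in the order asked, and still so for the second after the job is handed in, with the robot touching nothing.
It also fails if it takes over 67 s, if anything falls off the work surface, if the arm or the gripper's body presses on something with over 40 N, if the wrist force passes 120 N, or if a joint passes its speed limit or range.

### The arm

A 6-joint arm with a two-finger parallel gripper is mounted at the origin on the work surface. World frame = base frame: x ahead of the robot, y to its left, z up, the work surface at z = 0. Lengths are in m, angles in rad, forces in N, time in s.
With the tool pointing down it reaches from about 0.3 to 0.875 m from the base axis. Payload 6.4 kg.
Tool frame: the origin (TCP) lies between the finger pads; the fingertips stand 8 mm ahead of it and the grasp point (between the pads) lies 11 mm behind it; z points along the fingers, x is the direction in which the jaws open and shut, and the axes are right-handed (so a half turn about z gives the same grasp; the last joint's range is limited). The gripper opens to 85 mm and grips with 20 to 120 N. Pads are 22 mm wide; open, the fingers measure 114 mm over their backs; the gripper's body (76 mm by 85 mm) begins 54 mm behind the grasp point. The pads swing forward as they close: fully open they stand 13 mm farther back than shut.
Start: joints at [-1.484, 0.181, 1.607, -0, 1.354, -0.206], TCP at [0.166, -0.551, 0.208] pointing down, gripper open.
Joint ranges: [-2.99, 2.99], [-0.89, 2.07], [0.3, 2.58], [-1.14, 4.28], [0, 2.63], [-3.12, 3.12]. Speed limits (rad/s): [2.57, 2.57, 3.01, 3.14, 3.14, 3.14].

### API

Orientations are given as a unit quaternion [w, x, y, z].
In Python, from bench import ctrl gives the robot as it stands.
- The arm moves only by the tool drive_tool, never from a script. Its argument "commands" is a list of rows, each an object of numbers: "gripper": the closure, from 0 (fully open) to 1 (shut); "dx", "dy", "dz": the shift along the tool's x, y, z in cm; "turn": the turn about the tool's z in degrees. A call has 1 to 20 rows; each row is the pose to reach, as a shift and turn from the pose commanded when the call began, along the tool's axes at that moment; what a row does not reach only later rows make up. A row lasts 1/8 s, in which the tool goes at most 62.5 mm and 10.7 degrees, less where a joint would pass 70% of its speed; a pose out of reach is approached as far as the arm can. A call with a gripper value outside its range is refused whole. The fingers move at their own pace and stop on an object; the grip force is fixed at half the most. Time passes only in rows, so rows that repeat a pose let the fingers close. It gives the time, the measured TCP pose, the force and the opening at its end, in the units of the state.
- ctrl.get_obs(): the state, without advancing time (a new reading comes with each control period).
- ctrl.camera(name): name is "scene" or "top"; returns a dict with "image" (400x640x3 uint8, red, green, blue), "mtx" (3x3 intrinsics, pixels), "k1" (the pictures are not rectified: a ray, as slopes to the right and down, at radius r is drawn at 1 + k1 r^2 times it, then the intrinsics apply), "R" (3x3) and "t" (3): a world point X has camera coordinates R X + t. Camera axes: x right, y down, z forward; pixel columns grow to the right and rows downward; lengths in m; the calibration is good to about 2 mm. A picture is of the moment at which its call begins. There is no depth.
- ctrl.hand_in(): hands the job in, once; it reports no verdict.
The state is a dict: "time_s": time; "q": joint angles; "dq": joint speeds; "joint_efforts": joint torques, N m; "eef_pos": TCP position; "eef_rot": TCP orientation; "wrist_force": force on the tool from outside, world axes, zero at the start; "torque": the same for the moment, N m; "opening": opening from 0.0 (shut) to 1.0 (fully open).
Only numpy, scipy, OpenCV 4.12 (cv2) and the standard library are available. Lean on these libraries where they do the work, as an engineer would, in place of code of your own. Each camera call takes 0.05 s, during which the arm holds its last target.

## Working session

There is one attempt and no reset: what is moved stays moved. The work goes in short steps, Python scripts to look and compute and a tool call to move; the robot and the scene stay as the last step left them, time stands still between calls to the robot, and variables do not carry over. Pictures are saved under pics/ and viewed, and the job is handed in when it is done.

Besides the shell and the picture viewer there is one more tool, called after ">>>" as name([rows], argument=value, ...), one row to a line, values as JSON. drive_tool: Moves the arm, as the interface text tells. Its arguments: {"type":"object","properties":{"commands":{"type":"array","items":{"type":"object","properties":{"gripper":{"type":"number"},"dx":{"type":"number"},"dy":{"type":"number"},"dz":{"type":"number"},"turn":{"type":"number"}}}}},"required":["commands"]}

```bash
mkdir -p pics; ls
python3 - <<'E'
from bench import ctrl
import cv2
for n in ("scene","top"):
    c=ctrl.camera(n); cv2.imwrite(f"pics/{n}0.png",c["image"][:,:,::-1])
    print(n,c["mtx"],c["k1"],c["R"],c["t"])
o=ctrl.get_obs();print(o)
E
```

```text
pics
scene [[370.71397265   0.         321.18007387]
 [  0.         370.71397265 202.78457351]
 [  0.           0.           1.        ]] -0.04725130617512768 [[ 0.75486631  0.65570648  0.01502843]
 [ 0.36735424 -0.40370356 -0.83789874]
 [-0.54334861  0.63802229 -0.54561878]] [-0.45620907 -0.16908546  1.10453464]
top [[500.65945688   0.         311.87681178]
 [  0.         500.65945688 200.04805267]
 [  0.           0.           1.        ]] 0.008079720393411592 [[ 0.02462663 -0.99964688  0.00998251]
 [-0.98061302 -0.02609711 -0.19420879]
 [ 0.19440072 -0.00500627 -0.98090942]] [-0.05291898  0.62104592  1.15424698]
{'time_s': 0.1, 'q': array([-1.48430297e+00,  1.81520497e-01,  1.60789301e+00,  3.52978194e-05,
        1.35382338e+00, -2.06300567e-01]), 'dq': array([-0.00170159, -0.00261697, -0.00290782,  0.00068471,  0.00040121,
        0.00062397]), 'joint_efforts': array([ 5.11550825e-04, -4.45876944e+01, -3.52237165e+01, -1.99949577e-04,
        4.14166687e-03, -2.30118764e-05]), 'eef_pos': array([ 0.16594204, -0.54997525,  0.20715131]), 'eef_rot': array([-6.26515806e-04,  8.02689289e-01, -5.96396872e-01, -5.32584840e-04]), 'wrist_force': array([ 0.34157422,  0.23420326, -0.98723032]), 'torque': array([-0.02914372,  0.00475816, -0.01514325]), 'opening': 0.9982039889986024}
```

View pics/scene0.png

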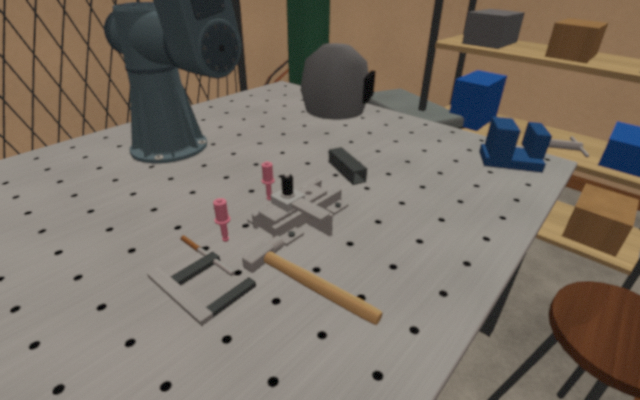

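View pics/top0.png

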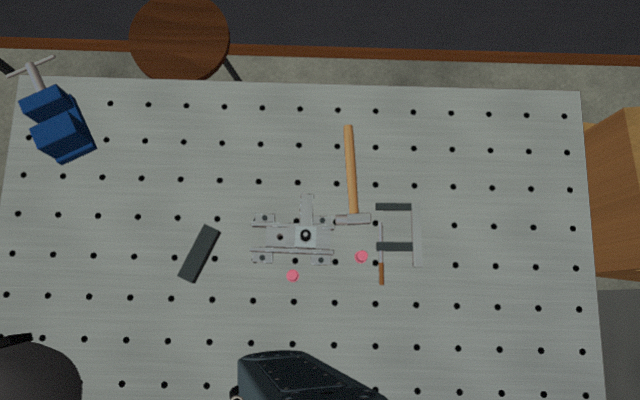

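```bash
cat > h.py <<'E'
import numpy as np, cv2
from bench import ctrl
def undist(c,u,v):
    K=c["mtx"];x=(u-K[0,2])/K[0,0];y=(v-K[1,2])/K[1,1];r=np.hypot(x,y);s=r
    for _ in range(20): s=r/(1+c["k1"]*s*s)
    f=s/r if r>0 else 1
    return x*f,y*f
def ray(c,u,v):
    x,y=undist(c,u,v);R=np.array(c["R"]);t=np.array(c["t"])
    return -R.T@t,R.T@np.array([x,y,1.])
def atz(c,u,v,z):
    o,d=ray(c,u,v);return o+d*(z-o[2])/d[2]
def proj(c,X):
    p=np.array(c["R"])@np.array(X)+np.array(c["t"]);x,y=p[:2]/p[2];f=1+c["k1"]*(x*x+y*y);K=c["mtx"]
    return np.array([K[0,0]*x*f+K[0,2],K[1,1]*y*f+K[1,2]])
def crop(n,x0,y0,w,h,s,name):
    c=ctrl.camera(n);im=c["image"][y0:y0+h,x0:x0+w,::-1]
    cv2.imwrite("pics/"+name,cv2.resize(im,None,fx=s,fy=s,interpolation=cv2.INTER_CUBIC));return c
E
python3 - <<'E'
from h import *
c=crop("top",240,185,100,75,8,"t1.png")
s=crop("scene",220,140,140,105,5.7,"s1.png")
for n,u,v,z in [("knob",305,235,.108),("hole2",280,237,.0415)]: print(n,atz(c,u,v,z))
E
```

```text
knob [ 0.53056716 -0.02296619  0.108     ]
hole2 [0.53250986 0.03809434 0.0415    ]
```

View pics/t1.png

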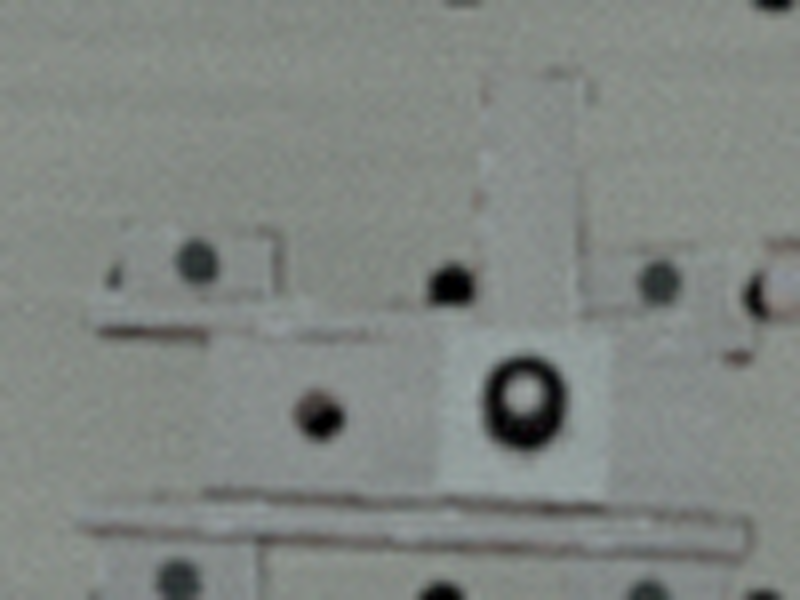

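View pics/s1.png

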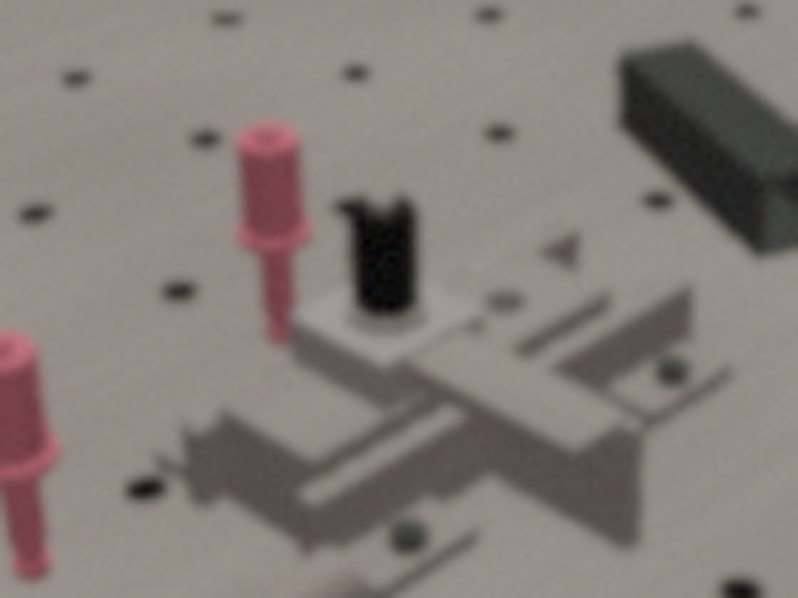

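Run:
```python
from h import *
c=ctrl.camera("top");s=ctrl.camera("scene")
P=lambda u,v:(240+(u+.5)/8-.5,185+(v+.5)/8-.5)
S=lambda u,v:(220+(u+.5)/5.7-.5,140+(v+.5)/5.7-.5)
def T(n,u,v,z):
    a=atz(c,*P(u,v),z);print(n,a.round(4),"scene px",proj(s,a).round(1));return a
k=T("knobtop",525,400,.108)
k2=T("knobmid",525,405,.100)
h=T("hole2",320,415,.0415)
# cheek lower
a=T("ckL",80,532,.034);b=T("ckR",750,555,.034)
d=a-b;print("rail dir angle from +y (deg):",np.degrees(np.arctan2(-d[0],d[1])))
a=T("L",210,490,.034);b=T("R",745,513,.034)
d=a-b;print(np.degrees(np.arctan2(-d[0],d[1])))
cc=[T("carr",u,v,.064) for u,v in((440,333),(608,333),(608,500),(440,495))];print(np.mean(cc,0))
d=cc[3]-cc[2];print(np.degrees(np.arctan2(-d[0],d[1])))
# bolts corners ck
# scene ray check: knob axis
print("scene knob top ", S(385,205), "base",S(385,310))
for z in(.108,.068,.064): print(z,atz(s,*S(385,205 if z>.1 else 312),z).round(4))
for u,v,z in((362,257,.1),(292,276,.1)):print("pink",atz(c,u,v,z).round(4))
print("hammer head",atz(c,352,218,.03).round(4))
```

```text
knobtop [ 0.5316 -0.0234  0.108 ] scene px [286.9 175.4]
knobmid [ 0.5312 -0.0234  0.1   ] scene px [286.9 178.8]
hole2 [0.5339 0.0392 0.0415] scene px [309.  192.1]
ckL [0.4972 0.1111 0.034 ] scene px [318.  177.8]
ckR [ 0.4954 -0.0925  0.034 ] scene px [251.6 213.4]
rail dir angle from +y (deg): -0.5039561253185056
L [0.511  0.0723 0.034 ] scene px [311.4 185.9]
R [ 0.5081 -0.0908  0.034 ] scene px [256.4 215.5]
-0.9959687114937373
carr [0.5567 0.0029 0.064 ] scene px [305.2 193.4]
carr [ 0.558  -0.0474  0.064 ] scene px [288.4 203.5]
carr [ 0.5079 -0.0486  0.064 ] scene px [270.8 194.8]
carr [0.5082 0.0014 0.064 ] scene px [288.2 185.7]
[ 0.53270413 -0.02290749  0.064     ]
-0.23728884110863066
scene knob top  (287.13157894736844, 175.55263157894737) base (287.13157894736844, 193.9736842105263)
0.108 [ 0.5324 -0.0235  0.108 ]
0.068 [ 0.5362 -0.0292  0.068 ]
0.064 [ 0.5315 -0.0248  0.064 ]
pink [ 0.4842 -0.1553  0.1   ]
pink [0.4369 0.0041 0.1   ]
hammer head [ 0.5857 -0.1376  0.03  ]
```

```bash
cat >> h.py <<'E'
from scipy.spatial.transform import Rotation as Ro
def togo(target,yaw=-90.6):
    o=ctrl.get_obs();q=o["eef_rot"];R=Ro.from_quat([q[1],q[2],q[3],q[0]]).as_matrix()
    d=R.T@(np.array(target)-o["eef_pos"])*100
    y=np.degrees(np.arctan2(R[1,0],R[0,0]))
    print("t",round(o["time_s"],2),"pos",o["eef_pos"].round(4),"d(cm)",d.round(2),"turn",round(y-yaw,2),"tilt",R[:,2].round(4),"F",np.round(o["wrist_force"],1),"M",np.round(o["torque"],2),"open",round(o["opening"],3))
E
python3 -c "
from h import *
togo([.532,-.0235,.20])"
```

```text
t 0.3 pos [ 0.1659 -0.5504  0.2077] d(cm) [-39.88 -50.25   0.8 ] turn 17.37 tilt [-1.e-04  6.e-04 -1.e+00] F [ 0.1  0.5 -1. ] M [ 0.02  0.07 -0.01] open 1.0
```

Candidates: black knob at top (305,235), pink look-alikes at (292,276) and (362,257). I choose the black one standing in the stop, confirmed in the close crop. Moving above it.

>>> drive_tool([
  {"dx": -39.9, "dy": -50.3, "dz": 0.8, "turn": 17.4, "gripper": 0.3},
  {"dx": -39.9, "dy": -50.3, "dz": 0.8, "turn": 17.4, "gripper": 0.3},
  {"dx": -39.9, "dy": -50.3, "dz": 0.8, "turn": 17.4, "gripper": 0.3},
  {"dx": -39.9, "dy": -50.3, "dz": 0.8, "turn": 17.4, "gripper": 0.3},
  {"dx": -39.9, "dy": -50.3, "dz": 0.8, "turn": 17.4, "gripper": 0.3},
  {"dx": -39.9, "dy": -50.3, "dz": 0.8, "turn": 17.4, "gripper": 0.3},
  {"dx": -39.9, "dy": -50.3, "dz": 0.8, "turn": 17.4, "gripper": 0.3},
  {"dx": -39.9, "dy": -50.3, "dz": 0.8, "turn": 17.4, "gripper": 0.3},
  {"dx": -39.9, "dy": -50.3, "dz": 0.8, "turn": 17.4, "gripper": 0.3},
  {"dx": -39.9, "dy": -50.3, "dz": 0.8, "turn": 17.4, "gripper": 0.3},
  {"dx": -39.9, "dy": -50.3, "dz": 0.8, "turn": 17.4, "gripper": 0.3},
  {"dx": -39.9, "dy": -50.3, "dz": 0.8, "turn": 17.4, "gripper": 0.3},
  {"dx": -39.9, "dy": -50.3, "dz": 0.8, "turn": 17.4, "gripper": 0.3},
  {"dx": -39.9, "dy": -50.3, "dz": 0.8, "turn": 17.4, "gripper": 0.3},
])

```text
time_s: 2.05
eef_pos: [0.5319, -0.0247, 0.2001]
eef_rot: [-0.0, -0.702, 0.712, -0.0]
wrist_force: [0.1, 0.9, -0.4]
opening: 0.704
```

```bash
python3 -c "
from h import *
togo([.532,-.0235,.081])
c=crop('scene',220,90,160,120,5,'s2.png')"
```

```text
t 2.05 pos [ 0.5319 -0.0247  0.2001] d(cm) [-1.300e-01 -1.000e-02  1.191e+01] turn -0.15 tilt [-0.e+00 -2.e-04 -1.e+00] F [ 0.1  0.9 -0.4] M [ 0.03  0.05 -0.03] open 0.704
```

View pics/s2.png

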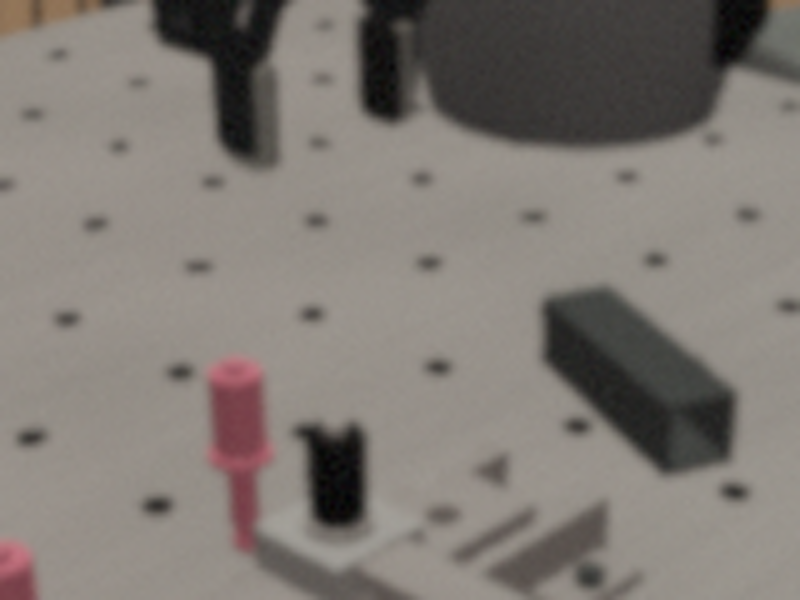

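The gripper stands over the black knob at crop (337,475), with its jaws along the rail. Descending.

>>> drive_tool([
  {"dx": -0.1, "dz": 4, "gripper": 0.4},
  {"dx": -0.1, "dz": 8, "gripper": 0.4},
  {"dx": -0.1, "dz": 10.5, "gripper": 0.4},
  {"dx": -0.1, "dz": 11.9, "gripper": 0.4},
  {"dx": -0.1, "dz": 11.9, "gripper": 0.4},
  {"dx": -0.1, "dz": 11.9, "gripper": 0.4},
])

```text
invalid input at $.commands[0]: expected keys gripper, dx, dy, dz, turn
```

```bash
python3 -c "
from h import *
togo([.532,-.0235,.081])
c=crop('scene',220,110,160,120,5,'s3.png')
crop('top',240,185,100,75,8,'t3.png')"
```

```text
t 2.1 pos [ 0.532  -0.0247  0.2001] d(cm) [-0.12  0.   11.91] turn -0.15 tilt [ 1.e-04 -2.e-04 -1.e+00] F [ 0.  -0.   0.9] M [ 0.02 -0.01  0.03] open 0.701
```

View pics/s3.png

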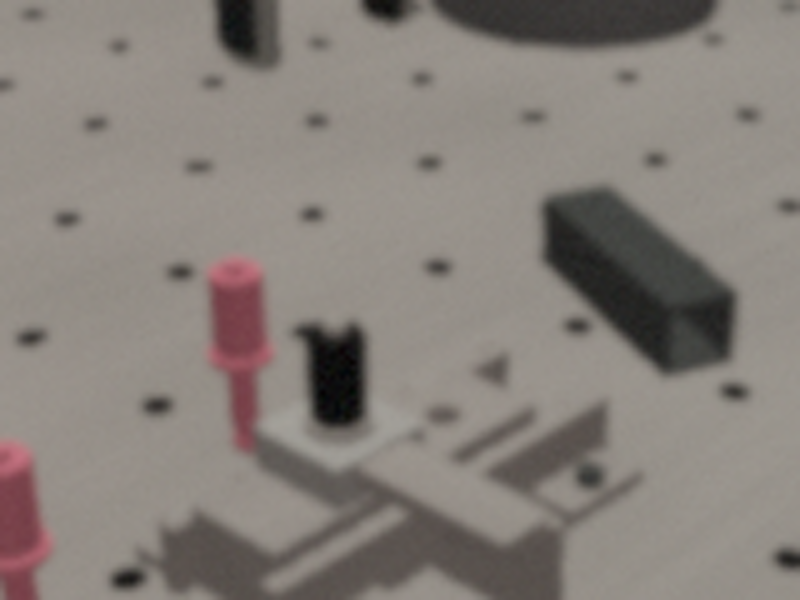

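The call was refused because some keys were missing, so the picture shows nothing moved. Repeating with all keys.

>>> drive_tool([
  {"dx": -0.1, "dy": 0, "dz": 4, "turn": 0, "gripper": 0.4},
  {"dx": -0.1, "dy": 0, "dz": 8, "turn": 0, "gripper": 0.4},
  {"dx": -0.1, "dy": 0, "dz": 10.5, "turn": 0, "gripper": 0.4},
  {"dx": -0.1, "dy": 0, "dz": 11.9, "turn": 0, "gripper": 0.4},
  {"dx": -0.1, "dy": 0, "dz": 11.9, "turn": 0, "gripper": 0.4},
  {"dx": -0.1, "dy": 0, "dz": 11.9, "turn": 0, "gripper": 0.4},
])

```text
time_s: 2.95
eef_pos: [0.5334, -0.0227, 0.0822]
eef_rot: [0.001, -0.703, 0.711, -0.001]
wrist_force: [0.4, 0.1, 0.7]
opening: 0.601
```

```bash
python3 -c "
from h import *
togo([.532,-.0235,.081])
c=crop('scene',220,110,160,120,5,'s4.png')"
```

```text
t 2.95 pos [ 0.5334 -0.0227  0.0822] d(cm) [0.08 0.14 0.12] turn -0.03 tilt [ 2.e-03 -5.e-04 -1.e+00] F [0.4 0.1 0.7] M [-0.01 -0.02 -0.04] open 0.601
```

View pics/s4.png

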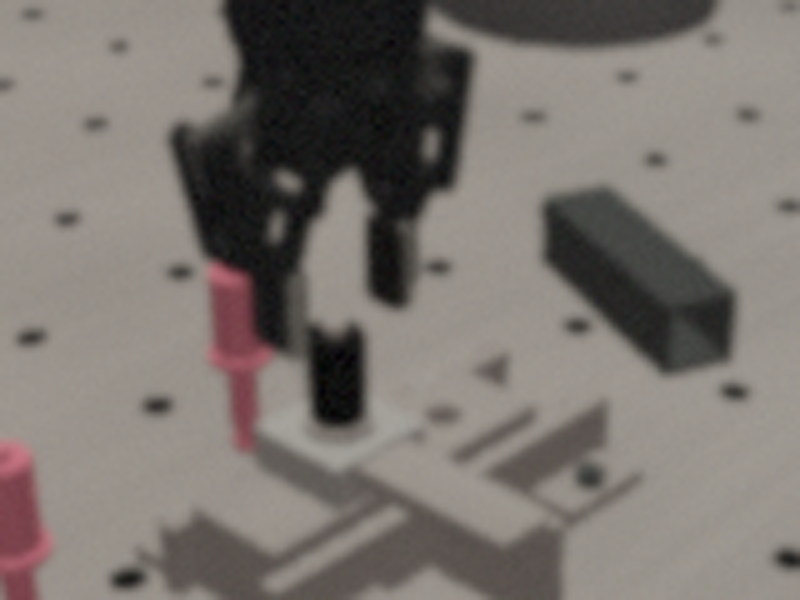

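Run:
```python
from h import *
s=ctrl.camera("scene")
C=lambda X:(((proj(s,X)-[220,110])*5)+2).round(0)
for z in(.074,.082,.09,.1,.108):
    print(z,C([.5334,-.0227,z]),[tuple(C([.5334+dx,-.0227+dy,z])) for dy in(-.0255,.0255) for dx in(-.011,.011)])
t=crop('top',240,185,100,75,8,'t4.png')
```

```text
0.074 [344. 403.] [(np.float64(280.0), np.float64(417.0)), (np.float64(318.0), np.float64(437.0)), (np.float64(368.0), np.float64(370.0)), (np.float64(406.0), np.float64(388.0))]
0.082 [343. 386.] [(np.float64(279.0), np.float64(400.0)), (np.float64(317.0), np.float64(420.0)), (np.float64(368.0), np.float64(354.0)), (np.float64(406.0), np.float64(372.0))]
0.09 [342. 369.] [(np.float64(278.0), np.float64(383.0)), (np.float64(316.0), np.float64(402.0)), (np.float64(367.0), np.float64(337.0)), (np.float64(406.0), np.float64(355.0))]
0.1 [342. 347.] [(np.float64(276.0), np.float64(361.0)), (np.float64(315.0), np.float64(380.0)), (np.float64(367.0), np.float64(316.0)), (np.float64(405.0), np.float64(334.0))]
0.108 [341. 330.] [(np.float64(275.0), np.float64(344.0)), (np.float64(314.0), np.float64(363.0)), (np.float64(366.0), np.float64(299.0)), (np.float64(405.0), np.float64(316.0))]
```

View pics/t4.png

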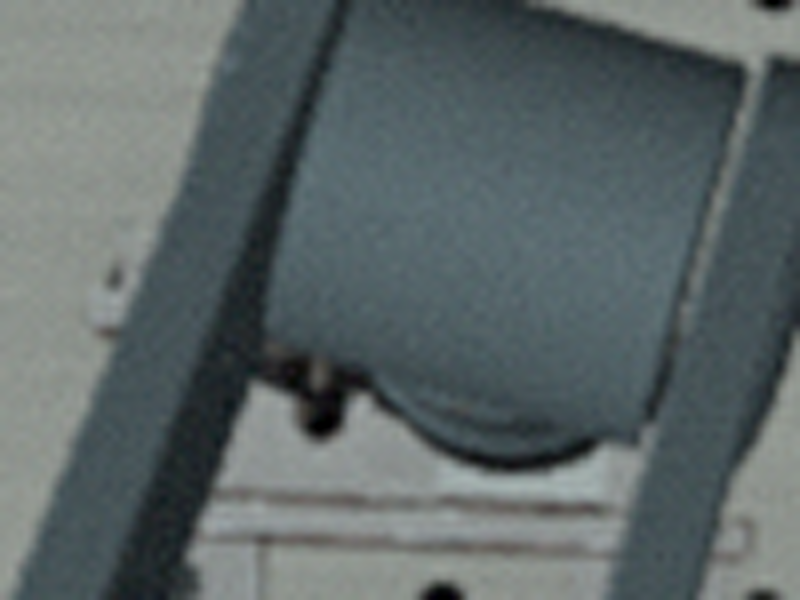

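Run:
```python
from h import *
s=crop('scene',220,110,160,120,5,'s5.png')
togo([.532,-.0235,.081])
C=lambda X:(((proj(s,X)-[220,90])*5)+2).round(0)
for z in(.192,.2,.21,.22):
    print(z,C([.5319,-.0247,z]),[C([.5319,-.0247+dy,z]) for dy in(-.03,.03)])
```

```text
t 3.15 pos [ 0.5331 -0.0225  0.082 ] d(cm) [0.1  0.11 0.1 ] turn -0.02 tilt [ 1.8e-03 -5.0e-04 -1.0e+00] F [ 0.7 -0.5 -0.8] M [-0.02  0.03 -0.02] open 0.596
0.192 [327. 234.] [array([268., 258.]), array([383., 212.])]
0.2 [326. 214.] [array([267., 238.]), array([382., 192.])]
0.21 [325. 189.] [array([265., 212.]), array([382., 167.])]
0.22 [324. 163.] [array([264., 186.]), array([381., 142.])]
```

View pics/s5.png

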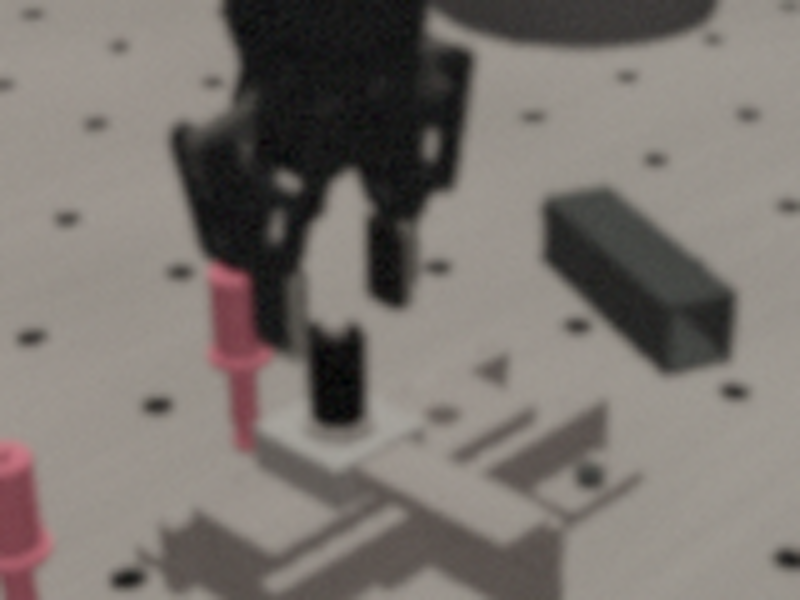

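Run:
```python
from h import *
ims=[ctrl.camera("scene")["image"][140:200,250:330].astype(float) for _ in range(4)]
im=np.mean(ims,0)[:,:,::-1]
im=np.clip((im-20)*1.6,0,255).astype(np.uint8)
cv2.imwrite("pics/s6.png",cv2.resize(im,None,fx=10,fy=10,interpolation=cv2.INTER_LANCZOS4))
```

```text
(no output)
```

View pics/s6.png

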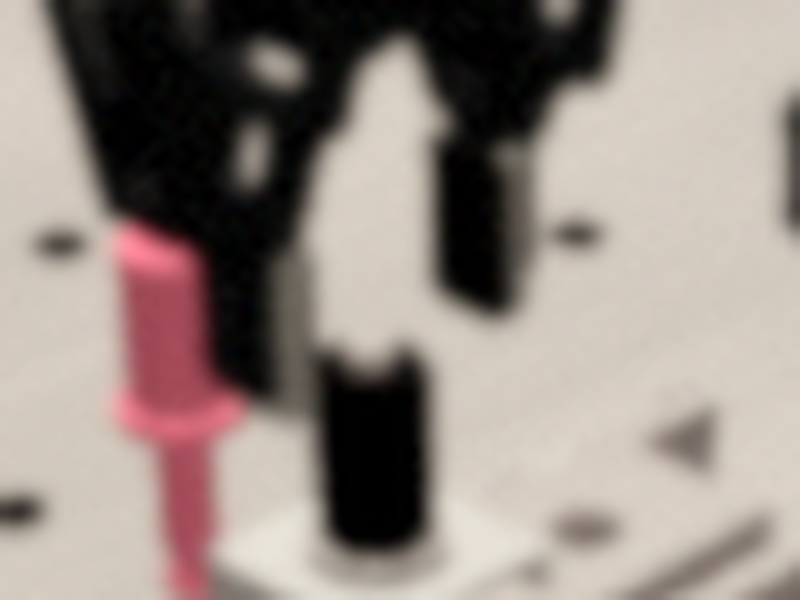

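Run:
```python
from h import *
s=ctrl.camera("scene");t=ctrl.camera("top")
def tri(a,b):
    o1,d1=ray(t,*a);o2,d2=ray(s,*b)
    A=np.stack([d1,-d2],1);k=np.linalg.lstsq(A,o2-o1,rcond=None)[0]
    p,q=o1+k[0]*d1,o2+k[1]*d2
    return ((p+q)/2).round(4),np.linalg.norm(p-q).round(4)
print("pinkB",tri((292,276),(267,163.5)))
print("pinkA",tri((362,257),(220.5,201)))
print("knob top",tri((305,235.3),(287,175.5)))
for p in [(287,175)]: print([atz(s,287,175,z).round(3) for z in(.108,.09,.08,.07)])
cv2.imwrite("pics/t6.png",cv2.resize(t["image"][150:400,200:440,::-1],None,fx=2.4,fy=2.4,interpolation=cv2.INTER_CUBIC))
cv2.imwrite("pics/s7.png",s["image"][0:260,60:400,::-1].repeat(2,0).repeat(2,1))
```

```text
pinkB (array([0.4379, 0.0051, 0.0915]), np.float64(0.0018))
pinkA (array([ 0.4857, -0.1553,  0.0898]), np.float64(0.0025))
knob top (array([ 0.5303, -0.0226,  0.1069]), np.float64(0.001))
[array([ 0.531, -0.022,  0.108]), array([0.507, 0.   , 0.09 ]), array([0.494, 0.013, 0.08 ]), array([0.48 , 0.026, 0.07 ])]
```

View pics/t6.png

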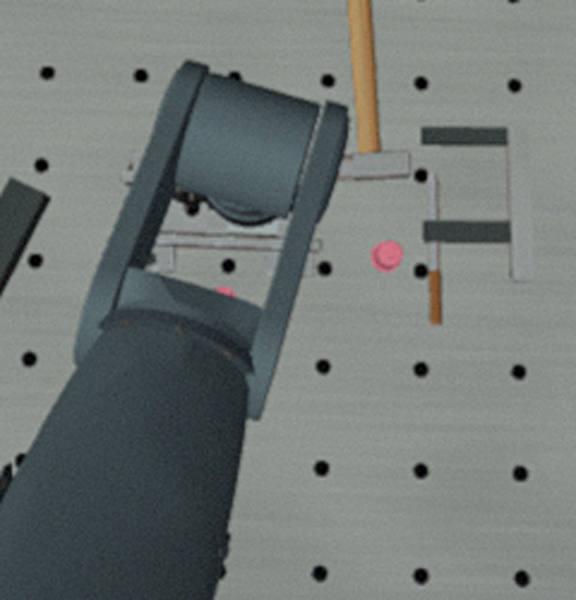

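View pics/s7.png

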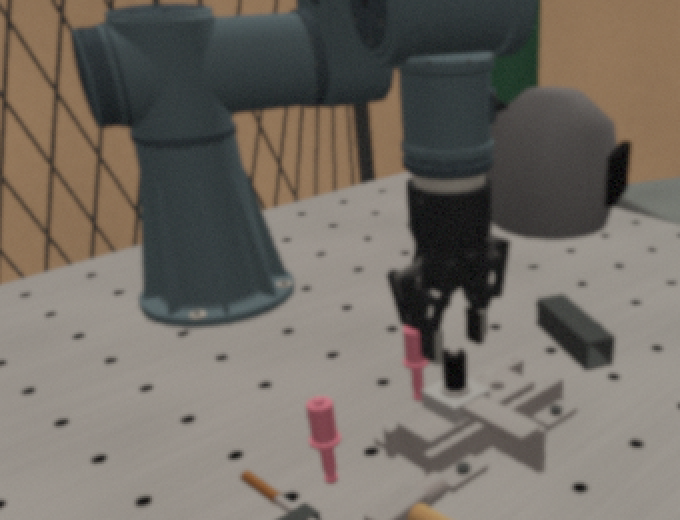

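Run:
```python
from h import *
s=ctrl.camera("scene")
for u,v in((280,181.5),(300.3,171)):
  for x in (.52,.5334,.5444):
    o,d=ray(s,u-.5,v-.5); print(x,(o+d*(x-o[0])/d[0]).round(4))
```

```text
0.52 [ 0.52   -0.0336  0.0949]
0.5334 [ 0.5334 -0.0457  0.1052]
0.5444 [ 0.5444 -0.0556  0.1136]
0.52 [0.52   0.0257 0.0955]
0.5334 [0.5334 0.012  0.1058]
0.5444 [0.5444 0.0007 0.1142]
```

>>> drive_tool([
  {"dx": 0, "dy": 0, "dz": 0, "turn": 0, "gripper": 0.58},
  {"dx": 0, "dy": 0, "dz": 0, "turn": 0, "gripper": 0.58},
  {"dx": 0, "dy": 0, "dz": 0, "turn": 0, "gripper": 0.58},
])

```text
time_s: 3.88
eef_pos: [0.5324, -0.0223, 0.081]
eef_rot: [-0.0, -0.703, 0.711, 0.0]
wrist_force: [0.6, -0.6, -0.2]
opening: 0.419
```

```bash
cat > look.py <<'E'
from h import *
import sys
n=sys.argv[1]; a=[int(x) for x in sys.argv[2:6]] if len(sys.argv)>2 else [250,140,80,60]
s=ctrl.camera("scene");im=np.clip((s["image"][a[1]:a[1]+a[3],a[0]:a[0]+a[2],::-1].astype(float)-10)*1.5,0,255).astype(np.uint8)
cv2.imwrite("pics/"+n,cv2.resize(im,None,fx=800/a[2],fy=800/a[2],interpolation=cv2.INTER_LANCZOS4))
togo([.532,-.0235,.081])
E
python3 look.py s8.png
```

```text
t 3.92 pos [ 0.5324 -0.0223  0.081 ] d(cm) [ 0.12  0.04 -0.  ] turn -0.02 tilt [-0.  0. -1.] F [-0.2  0.4  0.1] M [ 0.01 -0.08 -0.03] open 0.419
```

View pics/s8.png

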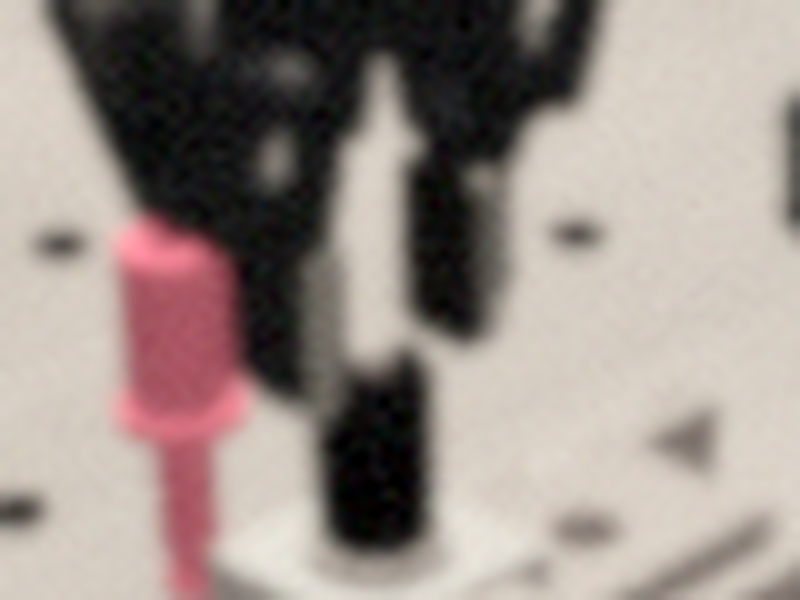

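>>> drive_tool([
  {"dx": 0.1, "dy": 0, "dz": 0.5, "turn": 0, "gripper": 0.55},
  {"dx": 0.1, "dy": 0, "dz": 1.0, "turn": 0, "gripper": 0.55},
  {"dx": 0.1, "dy": 0, "dz": 1.0, "turn": 0, "gripper": 0.55},
])

```text
time_s: 4.3
eef_pos: [0.5318, -0.0232, 0.0702]
eef_rot: [-0.0, -0.703, 0.711, 0.001]
wrist_force: [-0.1, -0.3, 0.4]
opening: 0.449
```

```bash
python3 look.py s9.png
```

```text
t 4.35 pos [ 0.5321 -0.0233  0.0706] d(cm) [ 0.02  0.01 -1.04] turn -0.02 tilt [-9.e-04  2.e-04 -1.e+00] F [-0.3 -0.9 -0.3] M [-0.01 -0.05  0.01] open 0.451
```

View pics/s9.png

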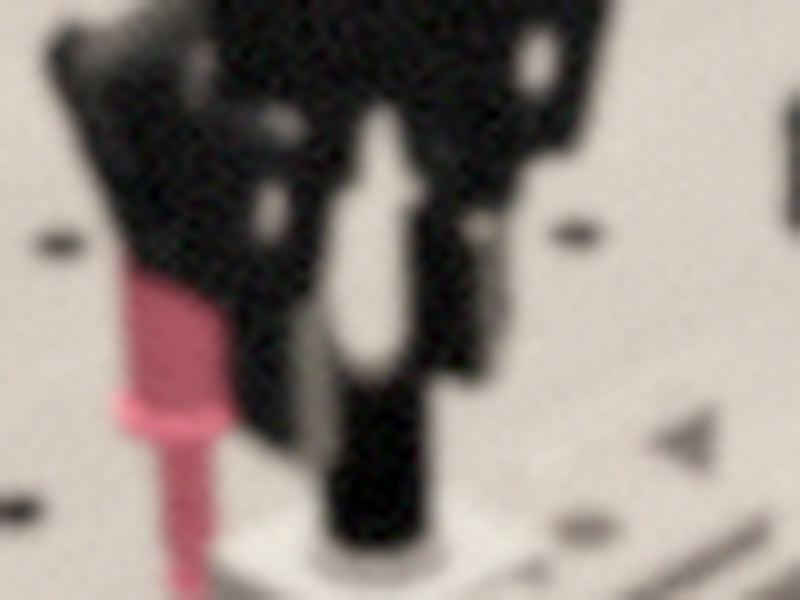

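>>> drive_tool([
  {"dx": 0, "dy": 0, "dz": 0.3, "turn": 0, "gripper": 0.55},
  {"dx": 0, "dy": 0, "dz": 0.6, "turn": 0, "gripper": 0.55},
])

```text
time_s: 4.6
eef_pos: [0.5325, -0.0234, 0.0649]
eef_rot: [0.0, -0.703, 0.711, -0.0]
wrist_force: [1.0, 0.3, 0.6]
opening: 0.449
```

```bash
python3 look.py s10.png
```

```text
t 4.65 pos [ 0.5321 -0.0233  0.0644] d(cm) [ 0.02  0.01 -1.66] turn -0.02 tilt [-6.e-04  1.e-04 -1.e+00] F [-0.   0.  -0.1] M [ 0.    0.03 -0.01] open 0.45
```

View pics/s10.png

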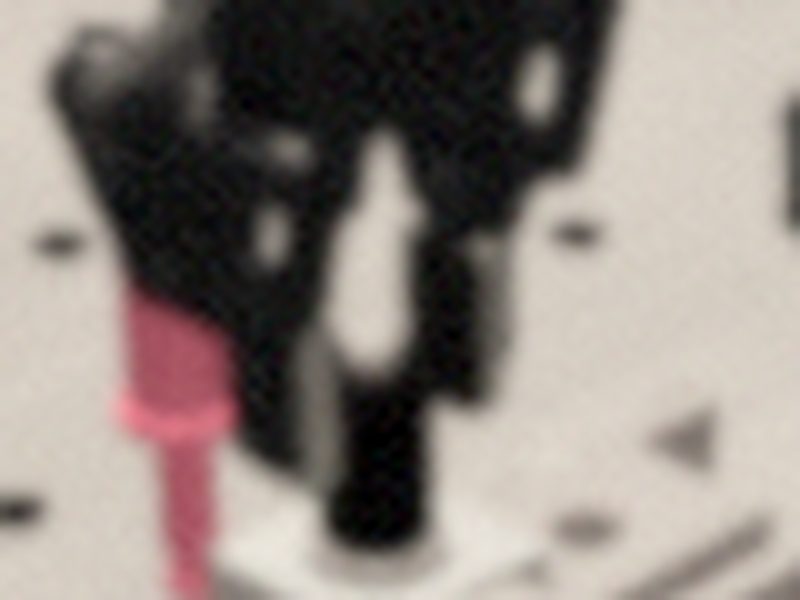

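>>> drive_tool([
  {"dx": 0, "dy": 0, "dz": 0.3, "turn": 0, "gripper": 0.55},
  {"dx": 0, "dy": 0, "dz": 0.6, "turn": 0, "gripper": 0.55},
  {"dx": 0, "dy": 0, "dz": 0.8, "turn": 0, "gripper": 0.55},
  {"dx": 0, "dy": 0, "dz": 0.8, "turn": 0, "gripper": 0.55},
])

```text
time_s: 5.15
eef_pos: [0.5322, -0.0233, 0.0568]
eef_rot: [-0.0, -0.703, 0.711, 0.0]
wrist_force: [0.2, 0.6, -0.1]
opening: 0.45
```

```bash
python3 look.py s11.png
```

```text
t 5.2 pos [ 0.5324 -0.0233  0.0569] d(cm) [ 0.02  0.04 -2.41] turn -0.02 tilt [-2.e-04  0.e+00 -1.e+00] F [ 0.4 -1.   0.5] M [ 0.03  0.05 -0.04] open 0.449
```

View pics/s11.png

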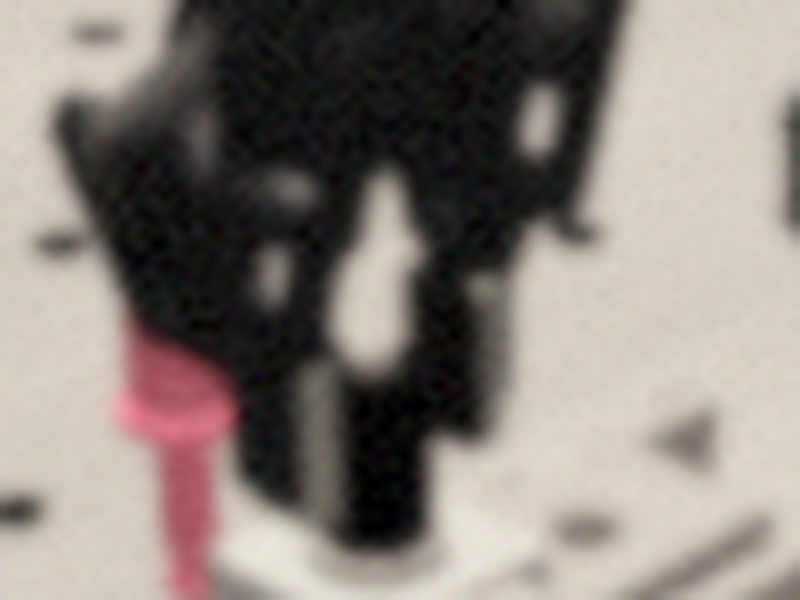

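Told fingertip position and the picture disagree. TCP is already 57 mm above the table with no contact, and the tips show at about 83 mm, around the knob. I trust the picture and grip here.

>>> drive_tool([
  {"dx": 0, "dy": 0, "dz": 0, "turn": 0, "gripper": 0.65},
  {"dx": 0, "dy": 0, "dz": 0, "turn": 0, "gripper": 0.68},
  {"dx": 0, "dy": 0, "dz": 0, "turn": 0, "gripper": 0.72},
  {"dx": 0, "dy": 0, "dz": 0, "turn": 0, "gripper": 0.8},
  {"dx": 0, "dy": 0, "dz": 0, "turn": 0, "gripper": 0.9},
  {"dx": 0, "dy": 0, "dz": 0, "turn": 0, "gripper": 0.9},
])

```text
time_s: 5.95
eef_pos: [0.5327, -0.0236, 0.0574]
eef_rot: [0.0, -0.703, 0.711, -0.0]
wrist_force: [-2.2, -1.4, 5.5]
opening: 0.273
```

```bash
python3 look.py s12.png
```

```text
t 6.0 pos [ 0.5326 -0.0236  0.0573] d(cm) [-0.    0.06 -2.37] turn -0.02 tilt [ 4.e-04 -3.e-04 -1.e+00] F [-2.2 -1.5  5. ] M [-0.21  0.27 -0.04] open 0.272
```

View pics/s12.png

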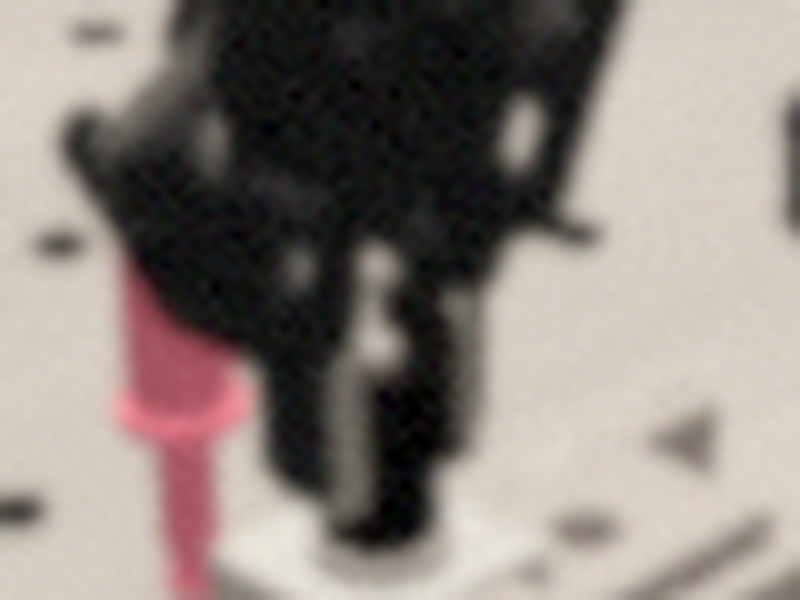

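>>> drive_tool([
  {"dx": 0, "dy": 0, "dz": -0.2, "turn": 0, "gripper": 0.9},
  {"dx": 0, "dy": 0, "dz": -0.4, "turn": 0, "gripper": 0.9},
  {"dx": 0, "dy": 0, "dz": -0.6, "turn": 0, "gripper": 0.9},
  {"dx": 0, "dy": 0, "dz": -0.9, "turn": 0, "gripper": 0.9},
  {"dx": 0, "dy": 0, "dz": -1.2, "turn": 0, "gripper": 0.9},
  {"dx": 0, "dy": 0, "dz": -1.5, "turn": 0, "gripper": 0.9},
  {"dx": 0, "dy": 0, "dz": -1.5, "turn": 0, "gripper": 0.9},
])

```text
time_s: 6.88
eef_pos: [0.5326, -0.0233, 0.0725]
eef_rot: [0.0, -0.703, 0.711, -0.0]
wrist_force: [0.0, -1.3, -1.2]
opening: 0.268
```

```bash
python3 look.py s13.png
```

```text
t 6.92 pos [ 0.5326 -0.0233  0.0724] d(cm) [ 0.02  0.06 -0.86] turn -0.02 tilt [ 6.e-04 -0.e+00 -1.e+00] F [-1.1 -1.9 -0.8] M [-0.35 -0.02 -0.03] open 0.266
```

View pics/s13.png

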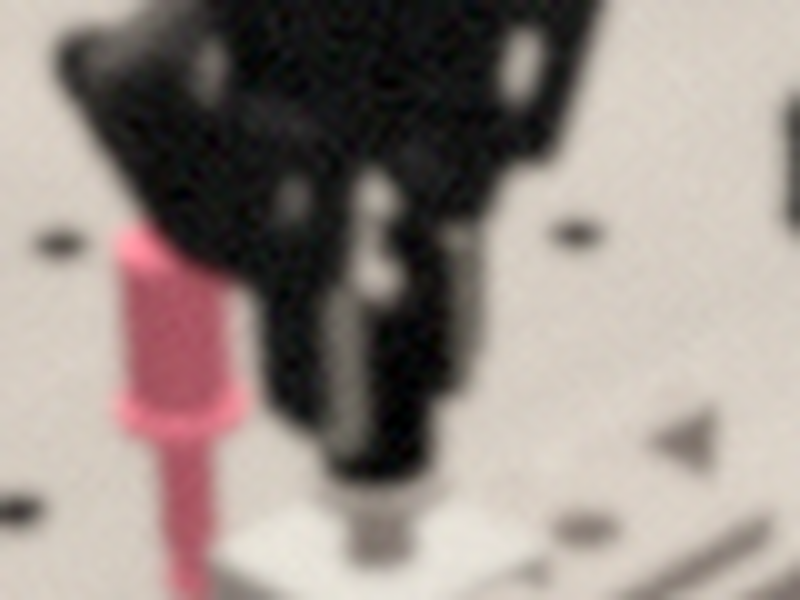

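The pin is rising with the gripper: shank visible at crop (380,530), force about 1 N. Raising to about 33 mm.

>>> drive_tool([
  {"dx": 0, "dy": 0, "dz": -0.4, "turn": 0, "gripper": 0.9},
  {"dx": 0, "dy": 0, "dz": -0.8, "turn": 0, "gripper": 0.9},
  {"dx": 0, "dy": 0, "dz": -1.2, "turn": 0, "gripper": 0.9},
  {"dx": 0, "dy": 0, "dz": -1.6, "turn": 0, "gripper": 0.9},
  {"dx": 0, "dy": 0, "dz": -1.8, "turn": 0, "gripper": 0.9},
  {"dx": 0, "dy": 0, "dz": -1.8, "turn": 0, "gripper": 0.9},
])

```text
time_s: 7.68
eef_pos: [0.5325, -0.0232, 0.0902]
eef_rot: [0.0, -0.703, 0.711, -0.0]
wrist_force: [0.6, -0.2, -1.3]
opening: 0.27
```

```bash
python3 look.py s14.png 240 130 100 75
```

```text
t 7.72 pos [ 0.5325 -0.0232  0.0901] d(cm) [0.03 0.05 0.91] turn -0.03 tilt [ 2.e-04  2.e-04 -1.e+00] F [-0.  -1.3 -1.3] M [-0.11 -0.06  0.02] open 0.272
```

View pics/s14.png

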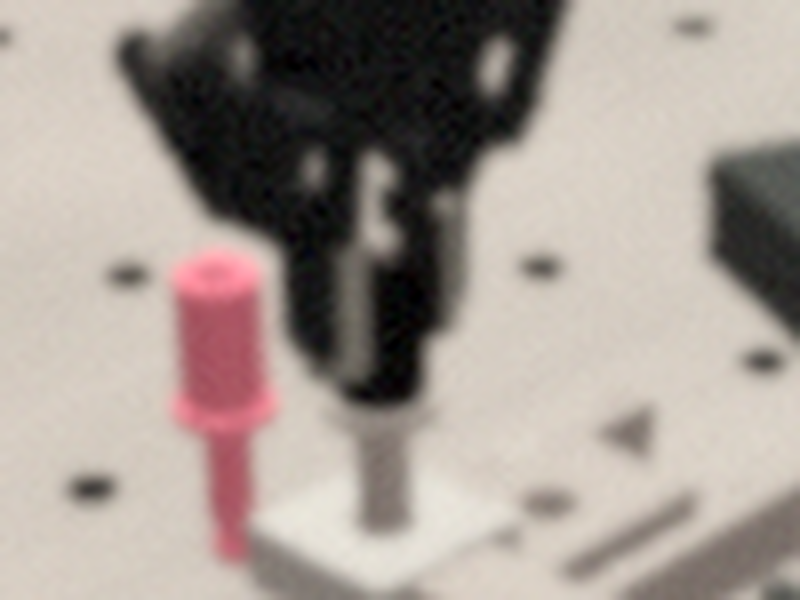

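>>> drive_tool([
  {"dx": -0.5, "dy": 0, "dz": 0, "turn": 0, "gripper": 0.9},
  {"dx": -1.2, "dy": 0, "dz": 0, "turn": 0, "gripper": 0.9},
  {"dx": -2.0, "dy": 0, "dz": 0, "turn": 0, "gripper": 0.9},
  {"dx": -2.8, "dy": 0, "dz": 0, "turn": 0, "gripper": 0.9},
  {"dx": -3.6, "dy": 0, "dz": 0, "turn": 0, "gripper": 0.9},
  {"dx": -4.4, "dy": 0, "dz": 0, "turn": 0, "gripper": 0.9},
  {"dx": -5.1, "dy": 0, "dz": 0, "turn": 0, "gripper": 0.9},
  {"dx": -5.7, "dy": 0, "dz": 0, "turn": 0, "gripper": 0.9},
  {"dx": -6.0, "dy": 0, "dz": 0, "turn": 0, "gripper": 0.9},
  {"dx": -6.2, "dy": 0, "dz": 0, "turn": 0, "gripper": 0.9},
  {"dx": -6.2, "dy": 0, "dz": 0, "turn": 0, "gripper": 0.9},
])

```text
time_s: 9.1
eef_pos: [0.533, 0.0389, 0.0899]
eef_rot: [0.0, -0.703, 0.711, 0.0]
wrist_force: [0.4, -1.1, -1.0]
opening: 0.276
```

```bash
python3 look.py s15.png 240 110 120 90; python3 -c "
from h import *
crop('top',230,175,120,90,6.6,'t15.png')"
```

```text
t 9.15 pos [0.533  0.0389 0.0899] d(cm) [6.24 0.03 0.89] turn -0.03 tilt [-2.e-04  5.e-04 -1.e+00] F [ 0.3 -0.8 -0.9] M [-0.27 -0.21  0.02] open 0.272
```

View pics/s15.png

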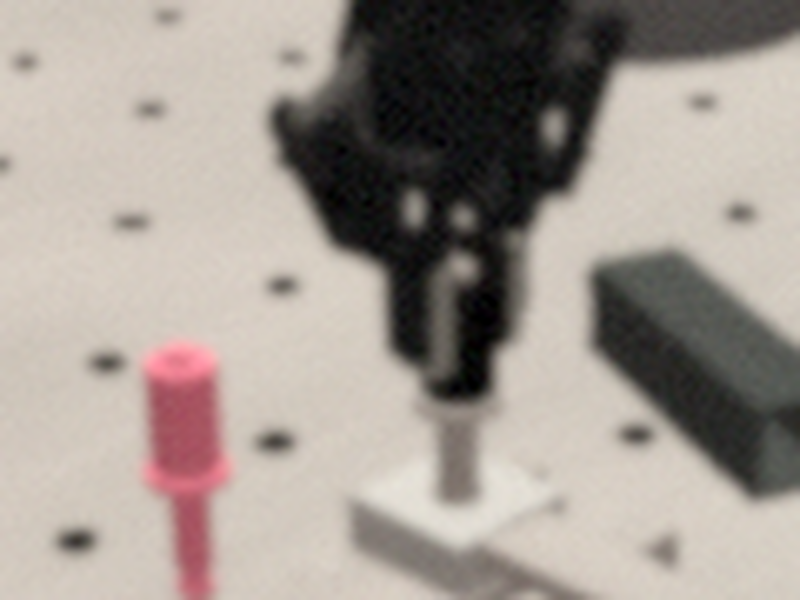

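View pics/t15.png

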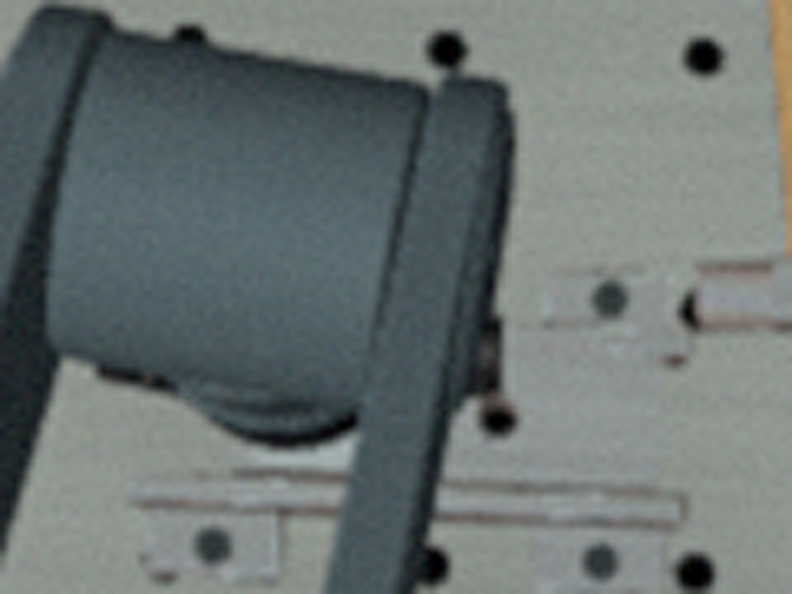

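Run:
```python
from h import *
t=ctrl.camera("top")
# dark-pixel centroid of hole1 now vs earlier saved top0 for hole2
import cv2
def blob(im,u,v,r=5):
    g=cv2.cvtColor(im,cv2.COLOR_BGR2GRAY).astype(float);p=g[v-r:v+r+1,u-r:u+r+1]
    w=np.clip(np.percentile(p,70)-p-20,0,None);y,x=np.mgrid[v-r:v+r+1,u-r:u+r+1]
    return (w*x).sum()/w.sum(),(w*y).sum()/w.sum()
i0=cv2.imread("pics/top0.png");i1=t["image"][:,:,::-1].copy()
a=blob(i0,280,237,4);b=blob(i1,305,238,3)
print(a,b,atz(t,*a,.0415),atz(t,*b,.042))
```

```text
(np.float64(279.63903363334913), np.float64(236.85267645665562)) (np.float64(304.90064102564105), np.float64(238.02644230769232)) [0.53284677 0.03898412 0.0415    ] [ 0.53150556 -0.02246879  0.042     ]
```

>>> drive_tool([
  {"dx": 0, "dy": 0, "dz": 0.2, "turn": 0, "gripper": 0.9},
  {"dx": 0, "dy": 0, "dz": 0.4, "turn": 0, "gripper": 0.9},
  {"dx": 0, "dy": 0, "dz": 0.6, "turn": 0, "gripper": 0.9},
  {"dx": 0, "dy": 0, "dz": 0.8, "turn": 0, "gripper": 0.9},
  {"dx": 0, "dy": 0, "dz": 0.8, "turn": 0, "gripper": 0.9},
])

```text
time_s: 9.88
eef_pos: [0.5329, 0.0387, 0.0817]
eef_rot: [-0.0, -0.703, 0.711, 0.0]
wrist_force: [0.6, 0.4, -1.4]
opening: 0.272
```

```bash
python3 look.py s16.png 240 110 120 90
```

```text
t 9.93 pos [0.5329 0.0387 0.0818] d(cm) [6.22 0.02 0.08] turn -0.03 tilt [-4.e-04  1.e-04 -1.e+00] F [ 0.6 -1.5 -1.1] M [-0.19 -0.04 -0.03] open 0.277
```

View pics/s16.png

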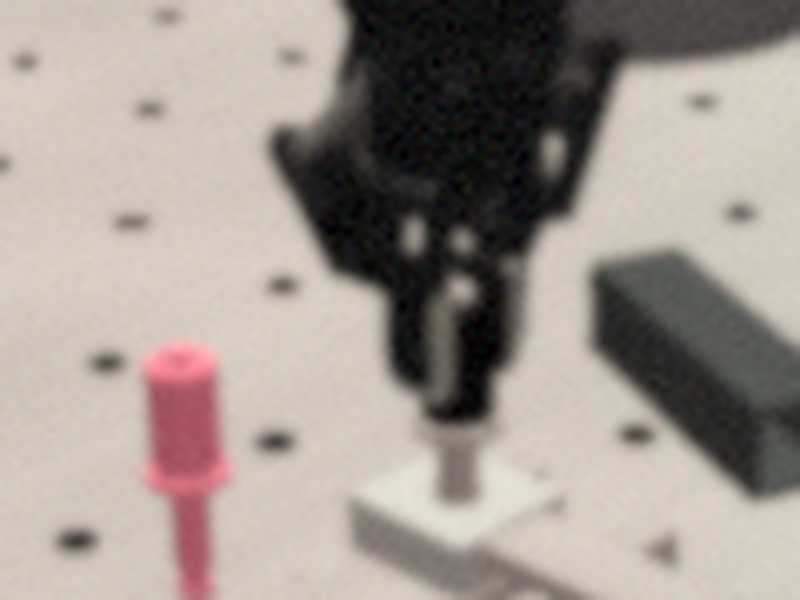

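Tip is about 2 mm below the hole mouth with no extra force, so it has found the hole. Lowering on.

>>> drive_tool([
  {"dx": 0, "dy": 0, "dz": 0.2, "turn": 0, "gripper": 0.9},
  {"dx": 0, "dy": 0, "dz": 0.4, "turn": 0, "gripper": 0.9},
  {"dx": 0, "dy": 0, "dz": 0.6, "turn": 0, "gripper": 0.9},
  {"dx": 0, "dy": 0, "dz": 0.8, "turn": 0, "gripper": 0.9},
  {"dx": 0, "dy": 0, "dz": 0.9, "turn": 0, "gripper": 0.9},
])

```text
time_s: 10.55
eef_pos: [0.5331, 0.0385, 0.0729]
eef_rot: [-0.0, -0.703, 0.711, -0.0]
wrist_force: [0.0, -1.2, 0.6]
opening: 0.272
```

```bash
python3 -c "
from h import *
togo([.532,.039,.0573])"
```

```text
t 10.55 pos [0.5331 0.0385 0.0729] d(cm) [-0.05  0.11  1.56] turn -0.02 tilt [ 0.e+00 -2.e-04 -1.e+00] F [ 0.  -1.2  0.6] M [-0.46 -0.08 -0.04] open 0.272
```

>>> drive_tool([
  {"dx": 0, "dy": 0, "dz": 0.2, "turn": 0, "gripper": 0.9},
  {"dx": 0, "dy": 0, "dz": 0.4, "turn": 0, "gripper": 0.9},
  {"dx": 0, "dy": 0, "dz": 0.5, "turn": 0, "gripper": 0.9},
])

```text
time_s: 10.92
eef_pos: [0.5334, 0.0385, 0.0681]
eef_rot: [0.0, -0.703, 0.711, -0.0]
wrist_force: [0.8, -2.9, 0.5]
opening: 0.273
```

>>> drive_tool([
  {"dx": 0, "dy": 0, "dz": 0.15, "turn": 0, "gripper": 0.9},
  {"dx": 0, "dy": 0, "dz": 0.3, "turn": 0, "gripper": 0.9},
  {"dx": 0, "dy": 0, "dz": 0.4, "turn": 0, "gripper": 0.9},
])

```text
time_s: 11.3
eef_pos: [0.5333, 0.0385, 0.0642]
eef_rot: [0.0, -0.703, 0.711, -0.0]
wrist_force: [-0.3, -3.8, 2.2]
opening: 0.274
```

>>> drive_tool([
  {"dx": 0.04, "dy": 0, "dz": 0.1, "turn": 0, "gripper": 0.9},
  {"dx": 0.05, "dy": 0, "dz": 0.2, "turn": 0, "gripper": 0.9},
  {"dx": 0.05, "dy": 0, "dz": 0.3, "turn": 0, "gripper": 0.9},
  {"dx": 0.05, "dy": 0, "dz": 0.3, "turn": 0, "gripper": 0.9},
])

```text
time_s: 11.8
eef_pos: [0.5326, 0.0383, 0.0602]
eef_rot: [-0.0, -0.703, 0.711, 0.0]
wrist_force: [3.2, -2.2, -5.3]
opening: 0.276
```

```bash
python3 look.py s17.png 250 120 100 75
```

```text
t 11.85 pos [0.5326 0.0383 0.0603] d(cm) [ 6.18 -0.   -2.08] turn -0.03 tilt [-9.e-04  4.e-04 -1.e+00] F [ 3.4 -1.8 -5.6] M [-0.24 -0.59 -0.03] open 0.277
```

View pics/s17.png

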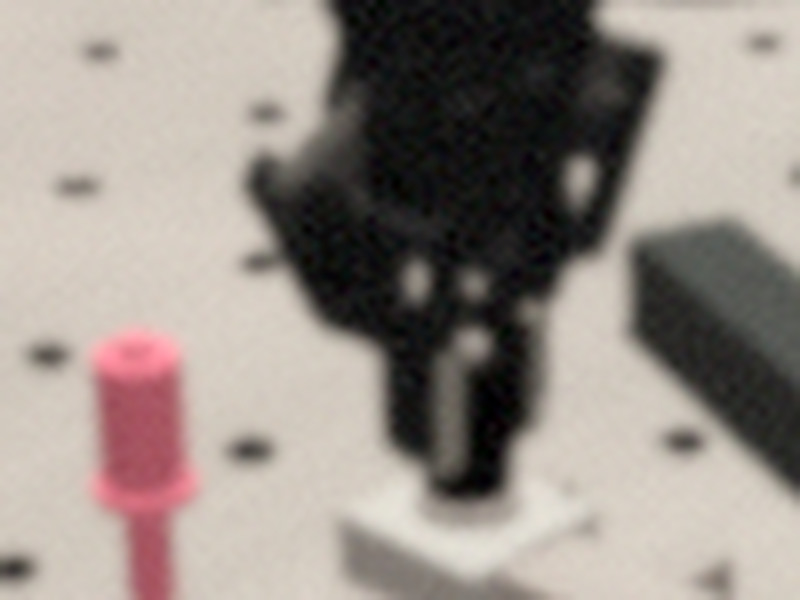

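>>> drive_tool([
  {"dx": 0, "dy": 0, "dz": 0.1, "turn": 0, "gripper": 0.9},
  {"dx": 0, "dy": 0, "dz": 0.2, "turn": 0, "gripper": 0.9},
  {"dx": 0, "dy": 0, "dz": 0.3, "turn": 0, "gripper": 0.9},
  {"dx": 0, "dy": 0, "dz": 0.3, "turn": 0, "gripper": 0.9},
])

```text
time_s: 12.35
eef_pos: [0.533, 0.0382, 0.058]
eef_rot: [-0.0, -0.703, 0.711, 0.0]
wrist_force: [0.4, -0.8, -1.6]
opening: 0.275
```

```bash
python3 look.py s18.png 250 120 100 75
```

```text
t 12.4 pos [0.5329 0.0382 0.058 ] d(cm) [ 6.17  0.03 -2.3 ] turn -0.03 tilt [-3.e-04  1.e-04 -1.e+00] F [ 1.1 -0.6 -2.2] M [-0.11 -0.18 -0.06] open 0.272
```

View pics/s18.png

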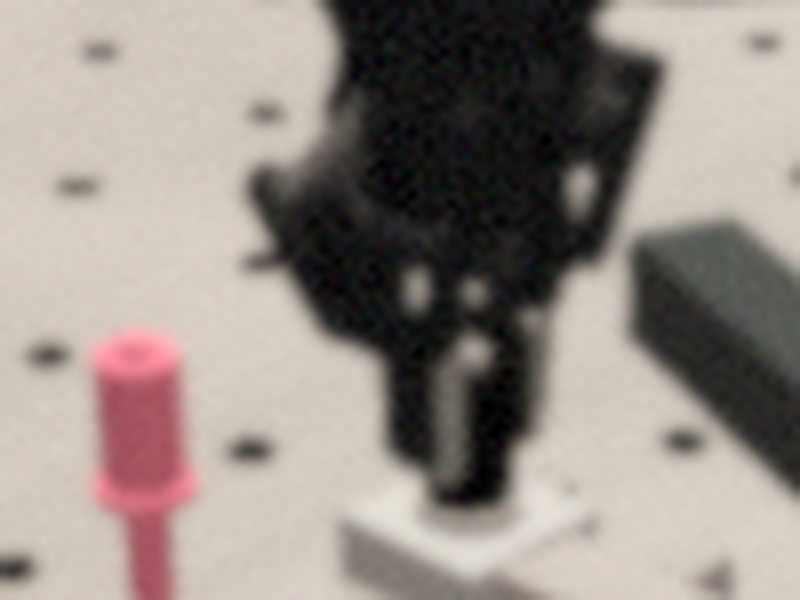

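>>> drive_tool([
  {"dx": 0, "dy": 0, "dz": 0.07, "turn": 0, "gripper": 0.9},
  {"dx": 0, "dy": 0, "dz": 0.13, "turn": 0, "gripper": 0.9},
  {"dx": 0, "dy": 0, "dz": 0.13, "turn": 0, "gripper": 0.9},
])

```text
time_s: 12.78
eef_pos: [0.5332, 0.0382, 0.0573]
eef_rot: [0.0, -0.703, 0.711, -0.0]
wrist_force: [-2.6, -0.3, 4.7]
opening: 0.273
```

```bash
python3 -c "
from h import *
togo([.532,.039,.0573])"
```

```text
t 12.78 pos [0.5332 0.0382 0.0573] d(cm) [-0.08  0.12  0.  ] turn -0.02 tilt [ 1.e-04 -0.e+00 -1.e+00] F [-2.6 -0.3  4.7] M [-0.02  0.34  0.02] open 0.273
```

>>> drive_tool([
  {"dx": 0, "dy": 0, "dz": 0.04, "turn": 0, "gripper": 0.9},
  {"dx": 0, "dy": 0, "dz": 0.04, "turn": 0, "gripper": 0.9},
])

```text
time_s: 13.02
eef_pos: [0.5333, 0.0382, 0.0573]
eef_rot: [0.0, -0.703, 0.711, -0.0]
wrist_force: [-1.7, 0.1, 7.3]
opening: 0.273
```

```bash
python3 -c "
from h import *
togo([.532,.039,.0573])"
```

```text
t 13.03 pos [0.5333 0.0382 0.0573] d(cm) [-0.08  0.13 -0.  ] turn -0.01 tilt [ 3.e-04 -1.e-04 -1.e+00] F [-1.7  0.1  7.3] M [0.02 0.56 0.03] open 0.273
```

Solid stop at 57.3 mm, the same height as at the start. Letting go and backing off.

>>> drive_tool([
  {"dx": 0, "dy": 0, "dz": -0.05, "turn": 0, "gripper": 0.7},
  {"dx": 0, "dy": 0, "dz": -0.05, "turn": 0, "gripper": 0.5},
  {"dx": 0, "dy": 0, "dz": -0.05, "turn": 0, "gripper": 0.4},
  {"dx": 0, "dy": 0, "dz": -0.05, "turn": 0, "gripper": 0.4},
  {"dx": 0, "dy": 0, "dz": -0.05, "turn": 0, "gripper": 0.4},
  {"dx": 0, "dy": 0, "dz": -1, "turn": 0, "gripper": 0.4},
  {"dx": 0, "dy": 0, "dz": -3, "turn": 0, "gripper": 0.4},
  {"dx": 0, "dy": 0, "dz": -6, "turn": 0, "gripper": 0.4},
  {"dx": 0, "dy": 0, "dz": -10, "turn": 0, "gripper": 0.4},
  {"dx": 0, "dy": 0, "dz": -14, "turn": 0, "gripper": 0.4},
  {"dx": 0, "dy": 0, "dz": -14, "turn": 0, "gripper": 0.4},
])

```text
time_s: 14.4
eef_pos: [0.5358, 0.0378, 0.201]
eef_rot: [0.003, -0.703, 0.711, -0.003]
wrist_force: [0.7, 0.1, 0.8]
opening: 0.6
```

```bash
python3 look.py s19.png 220 120 140 105
```

```text
t 14.45 pos [0.5343 0.038  0.1986] d(cm) [ 6.15  0.22 11.77] turn -0.02 tilt [ 4.4e-03 -6.0e-04 -1.0e+00] F [-0.9  1.  -0.5] M [ 0.   -0.04  0.  ] open 0.6
```

View pics/s19.png

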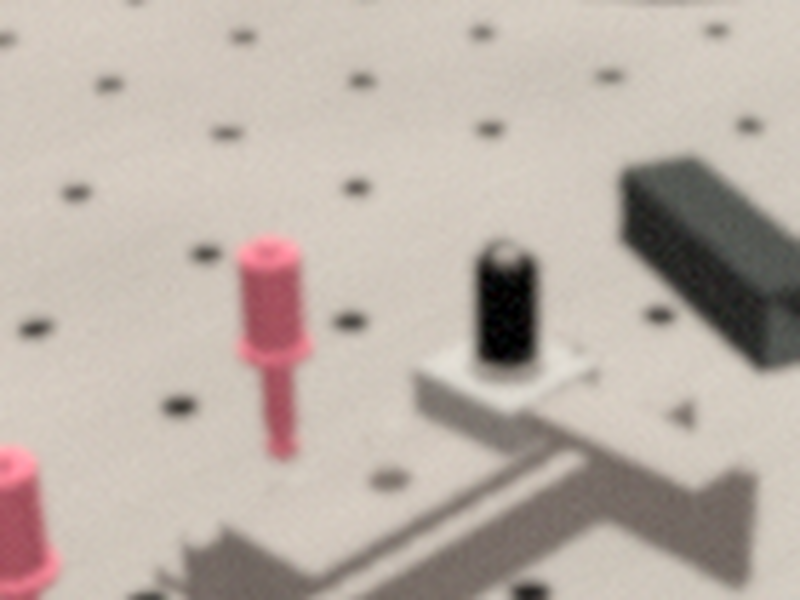

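Run:
```python
from h import *
s=ctrl.camera("scene");t=ctrl.camera("top")
i0=cv2.imread("pics/scene0.png").astype(int)
k=s["image"].max(2)<50
y,x=np.nonzero(k[150:200,295:325]);print("knob now rows",y.min()+150,y.max()+150,"cols",x.min()+295,x.max()+295)
k0=i0.max(2)<50
y,x=np.nonzero(k0[168:200,277:300]);print("start rows",y.min()+168,y.max()+168)
for X in([.5316,-.0234],[.5325,.0385]): print([proj(s,X+[z]).round(1) for z in(.108,.068)])
cv2.imwrite("pics/s20.png",s["image"][:,:,::-1]);cv2.imwrite("pics/t20.png",t["image"][:,:,::-1])
b=cv2.imread("pics/top0.png");d=np.abs(t["image"][:,:,::-1].astype(int)-b).max(2)
print("top diff tube/hammer/clamp/pinkA",[int(d[a:b_,c:e].max()) for a,b_,c,e in((222,285,175,222),(122,225,338,372),(200,288,374,424),(250,264,354,370))])
```

```text
knob now rows 166 183 cols 304 312
start rows 176 194
[array([286.9, 175.4]), array([287.6, 192.4])]
[array([308.2, 165.1]), array([308.3, 181.5])]
top diff tube/hammer/clamp/pinkA [120, 21, 22, 18]
```

View pics/s20.png

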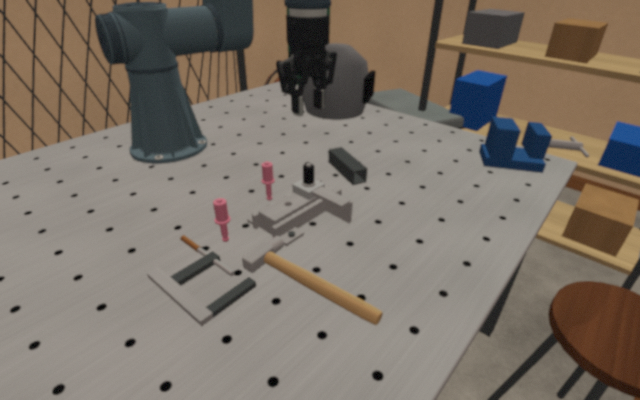

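View pics/t20.png

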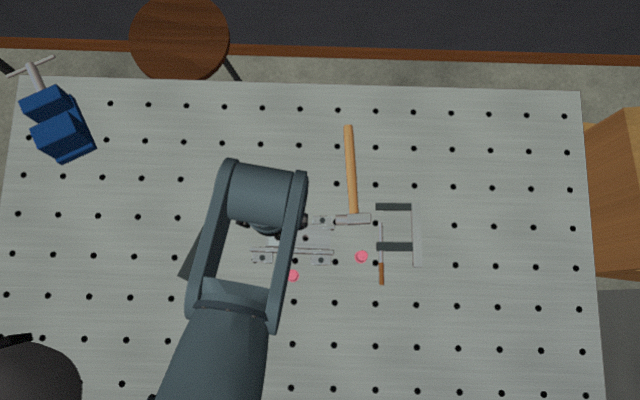

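The full views show the pin home at scene pixel (308,174) and everything else in place. The tube's large difference in the top view is only the arm covering it.

Run:
```python
from h import *
s=ctrl.camera("scene")["image"].astype(int);b=cv2.imread("pics/scene0.png")[:,:,::-1].astype(int)
print("tube diff scene",np.abs(s-b)[148:183,328:368].max())
print(ctrl.hand_in())
```

```text
tube diff scene 10
the job is handed in; nothing more can be done
None
```

The pin is home in the second hole and let go, and the job is handed in at about 14.5 s of robot time. I raised the pin about 33 mm, slid the stop about 62 mm to the second hole I saw from above, and lowered the pin through stop and hole.

**Last checks**
- **Seating:** the pin came to a firm stop at exactly the height it was gripped at when home (TCP at 57.3 mm). The highest push I read was about 7 N.
- **Click:** just before the stop, the balls pulled the pin down by about 5 N.
- **Picture after release:** the knob stands where a home pin should, within about 1–2 pixels.
- **Loose things:** the hammer, the clamp, the tube and the nearer pink look-alike show no change against the first pictures, and the other pink one looks unmoved. The tube could only be compared in the scene view, because the arm covered it from above.

**Disagreement:** the fingertips stood about 25 mm farther back than the stated tool geometry. I went by the pictures and lowered the gripper in small, force-checked steps until the pads were on the knob.

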